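Seat the red jade blank in the marking square

ROBOT

A 6-joint arm with a two-finger parallel gripper is mounted at the origin on the work surface. World frame = base frame: x ahead of the robot, y to its left, z up, the work surface at z = 0. Lengths are in m, angles in degrees, forces in N, time in s.
With the tool pointing down it reaches from about 0.35 to 0.875 m from the base axis. Payload 4.2 kg.
Tool frame: the origin (TCP) lies at the very end of the fingers, on their centre line; the grasp point (between the pads) lies 19 mm behind it (r.grip_point_offset is the distance from the TCP to the grasp point, in m); z points along the fingers, y is the line along which they close (so a half turn about z gives the same grasp; the last joint's range is limited). The gripper opens to 87 mm and grips with 3 to 60 N. Pads are 19 mm wide; open, the fingers measure 117 mm over their backs; the gripper's body (75 mm by 190 mm) begins 51 mm behind the grasp point.
Start: joints at [14.817, 22.042, 0.453, 0, -68.411, -14.817], TCP at [0.625, 0, 0.223] pointing down, gripper open.
Joint ranges: [-179.83, 179.83], [-69.29, 118.12], [-61.27, 80.66], [-181.25, 117.63], [-171.15, -9.14], [-177.46, 177.46]. Speed limits (degrees/s): [159.86, 159.86, 180, 180, 180, 180].

INTERFACE

Orientations are given as a 3x3 rotation matrix whose columns are the frame's x, y, z axes.
In Python, from station import r, cams gives the robot as it stands. The module is installed in compiled form; this text tells all that it offers.
- The arm moves only by the shell command python3 -m handwheel 'ROWS'. ROWS is JSON, a list that holds one entry, the list of rows, each a list of 7 numbers: the turn, a rotation vector about the tool's x, y, z in units of 6 degrees (1.0 is 6 degrees), then the shift along the tool's x, y, z in m, then the finger opening in m, from 0 to 0.087. In form: [[[ax, ay, az, x, y, z, jaw], ...]]. A call has 1 to 12 rows; each row shifts and turns the commanded pose from where the row before left it, along the tool's axes as they then stand; what a row does not reach is not made up. A row lasts 1/10 s, in which the tool goes at most 50 mm and 8.59 degrees, less where a joint would pass 70% of its speed; a pose out of reach is approached as far as the arm can. A call with a gripper value outside its range is refused whole. The fingers move at their own pace and stop on an object; the grip force is fixed at half the most. Time passes only in rows, so rows that do not move let the fingers close. It gives the time, the measured TCP pose, the force, the opening and the grip force at its end, in the units of the state.
- r.sense(): the state, without advancing time (a new reading comes with each control period).
- cams.capture(name): name is "scene" or "side" or "wrist"; returns the picture (384x512x3 uint8, red, green, blue); there is no depth.
- cams.get_calibration(name): a dict with "camera_matrix" (3x3 intrinsics, pixels), "rvec" (rotation vector, rad) and "tvec" (3), from world to camera coordinates, as OpenCV has them; the wrist camera has in their place "T_tool_cam" (4x4, takes a point from camera to tool coordinates, whose origin is the TCP and whose axes are the flange's). Camera axes: x right, y down, z forward; pixel columns grow to the right and rows downward; lengths in m; the calibration is good to about 2 mm. A picture is of the moment at which its call begins: read the wrist's pose just before it. get_calibration takes no time and is no camera call.
- r.finish_job(): hands the job in; it is judged then, once.
The state is a dict: "time_s": time; "joints": joint angles; "joint_velocities": joint speeds; "effort": joint torques, N m; "tcp_pos": TCP position; "ee_rot": TCP orientation; "wrist_force": force on the tool from outside, world axes, zero at the start; "moment": the same for the moment, N m; "gripper_width": opening from 0.0 (shut) to 1.0 (fully open); "gripper_force": force on a finger pad.
Only numpy, scipy, OpenCV 4.12 (cv2) and the standard library are available. Lean on these libraries where they do the work, as an engineer would, in place of code of your own. Each camera call takes 0.05 s, during which the arm holds its last target. There are 200 camera calls.

TASK

The carver wants the red stone blank in the brass square, ready to be marked out. Pick up the pusher (steel foot, wooden handle) and with its foot slide the red blank flat along the desk into the inner corner until it lies squarely against both arms, to within a centimetre. Never touch the red blank with the gripper, leave the pale blank where it is, and finally stand the pusher upright on the desk a hand's width clear of the red blank and let go.

Things in the scene. Friction and masses are not known exactly. Their poses are not given: they have to be found in the camera images.
- square: Brass L-shaped square, fixed to the desk. Two flat arms, each 200 mm long inside, 18 mm wide and 14 mm high, meet at a right angle. The origin is the inner corner at desk level; one arm runs from it along the square's -x, the other along its -y, so the open area inside the square is at negative x and negative y. The inner faces are the planes x = 0 and y = 0. z is up.
- red_blank_mid (a point): Dark red square stone blank for a pendant, loose and flat on the desk inside the square, 50 x 50 x 12 mm, about 85 g. The point is its centre, 6 mm above its underside; its x and y axes are parallel to its edges, z up. It starts near one arm of the square (either one) and farther from the other. Seated in the corner its centre is at x = -25 mm, y = -25 mm in the square's frame.
- pale_blank_mid (a point): Pale green square stone blank, the same shape, size and axes as the red one, loose on the desk near the other arm of the square; to be left alone. The point is its centre, 6 mm above its underside.
- pusher_grip (a point): Pusher, loose, upright on the desk left or right of the square: steel foot 40 x 40 x 18 mm high, flat upright sides; on it an upright wooden handle 24 x 24 mm; 78 mm tall in all, 160 g. The point is on its axis, on the handle, 50 mm above its underside: grip here from above. z up; x, y square to the sides of foot and handle. A foot side parallel to an arm turns the blank square when pressing it to that arm.

How it is judged:
By the outcome, as a careful person would: the job done as asked, in the order asked, and still so for the second after the job is handed in, with the robot touching nothing.
It also fails if it takes over 58 s, if anything falls off the work surface, if the arm or the gripper's body presses on something with over 40 N, if the wrist force passes 120 N, or if a joint passes its speed limit or range.

## Working session

There is one attempt and no reset: what is moved stays moved. The work goes in short steps, Python scripts to look and compute and a shell command to move; the robot and the scene stay as the last step left them, time stands still between calls to the robot, and variables do not carry over. Pictures are saved under pics/ and viewed, at most 10 in all, crops included, and the job is handed in when it is done.

```bash
mkdir -p pics; ls
python3 - <<'E'
from station import r,cams
import cv2,numpy as np
s=r.sense();print(s['time_s'],s['tcp_pos'],np.round(s['ee_rot'],3).tolist(),r.grip_point_offset)
for n in("scene","side","wrist"):
    im=cams.capture(n);cv2.imwrite(f'pics/{n}0.png',im[:,:,::-1])
    c=cams.get_calibration(n);print(n,{k:np.round(v,4).tolist() for k,v in c.items()})
a=cv2.imread('pics/scene0.png');b=cv2.imread('pics/wrist0.png')
cv2.imwrite('pics/both0.png',cv2.resize(np.vstack([a,b]),None,fx=.78,fy=.78))
E
```

```text
pics
0.0 [6.24383857e-01 3.85775832e-05 2.21425373e-01] [[-0.0, -1.0, -0.002], [-1.0, 0.0, -0.0], [0.0, 0.002, -1.0]] 0.0187
scene {'camera_matrix': [[499.4144, 0.0, 264.2237], [0.0, 499.4144, 192.612], [0.0, 0.0, 1.0]], 'rvec': [1.7283, 2.036, -0.6377], 'tvec': [0.0818, -0.4254, 1.4965]}
side {'camera_matrix': [[496.1495, 0.0, 261.6562], [0.0, 496.1495, 189.4421], [0.0, 0.0, 1.0]], 'rvec': [2.3657, -0.5301, 0.1951], 'tvec': [-0.535, 0.2234, 1.0234]}
wrist {'camera_matrix': [[329.4971, 0.0, 255.1424], [0.0, 329.4971, 191.7051], [0.0, 0.0, 1.0]], 'T_tool_cam': [[-0.0005, -0.9694, -0.2454, 0.0665], [1.0, -0.0005, -0.0001, 0.0008], [-0.0001, -0.2454, 0.9694, -0.1612], [0.0, 0.0, 0.0, 1.0]]}
```

View pics/scene0.png

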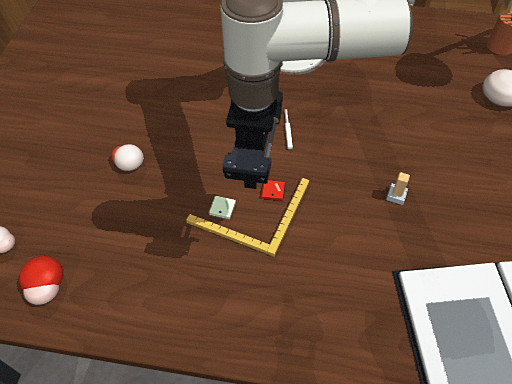

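View pics/wrist0.png

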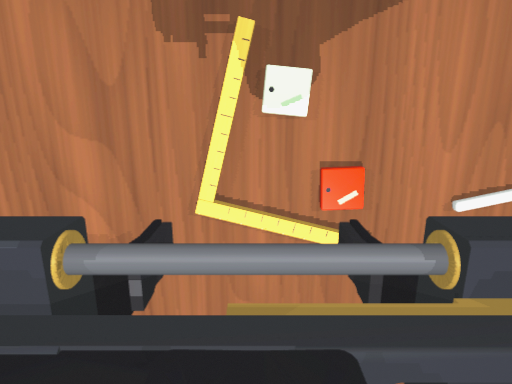

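The scene view shows the pusher at (398,190), on the robot's left, with its light wooden handle at (403,180). The wrist view shows the square's inner corner near (212,200), red at (342,188) near the short-looking arm, and pale at (288,90) near the other arm.

```bash
cat > h.py <<'E'
import cv2,numpy as np
from station import r,cams
def cam(n,s=None):
    c=cams.get_calibration(n);K=np.array(c['camera_matrix'])
    if n=='wrist':
        T=np.eye(4);T[:3,:3]=s['ee_rot'];T[:3,3]=s['tcp_pos'];T=T@np.array(c['T_tool_cam']);return K,T[:3,:3],T[:3,3]
    R=cv2.Rodrigues(np.array(c['rvec'],float))[0];return K,R.T,-R.T@np.array(c['tvec']).ravel()
def plane(px,C,z):
    K,R,o=C;px=np.atleast_2d(px).astype(float)
    d=(R@np.linalg.inv(K)@np.c_[px,np.ones(len(px))].T).T
    return (o+d*((z-o[2])/d[:,2])[:,None])[:,:2]
def mask(im,col):
    h=cv2.cvtColor(im,cv2.COLOR_BGR2HSV);H,S,V=cv2.split(h)
    m={'red':((H<6)|(H>174))&(S>200)&(V>120),'pale':(H>35)&(H<100)&(S<80)&(V>150),
       'brass':(H>20)&(H<32)&(S>120)&(V>120),'steel':(H>90)&(H<125)&(S>15)&(S<120)&(V>90),'wood':(H>10)&(H<22)&(S>60)&(V>150)}[col]
    return m.astype(np.uint8)*255
def blob(im,col,roi=None,k=3):
    m=mask(im,col)
    if roi: z=np.zeros_like(m);x0,y0,x1,y1=roi;z[y0:y1,x0:x1]=255;m&=z
    m=cv2.morphologyEx(m,cv2.MORPH_CLOSE,np.ones((k,k)))
    cs=cv2.findContours(m,cv2.RETR_EXTERNAL,cv2.CHAIN_APPROX_NONE)[0]
    return max(cs,key=cv2.contourArea)[:,0] if cs else None
def rect(c,C,z):
    p=plane(c,C,z);(x,y),(w,h),a=cv2.minAreaRect((p*1000).astype(np.float32))
    return np.round([x,y,w,h,(a+45)%90-45],1)
E
python3 - <<'E'
from h import *
s=r.sense()
W=cv2.imread('pics/wrist0.png');C=cam('wrist',s)
for n,roi in(('red',(300,140,400,230)),('pale',(250,50,330,130))): print(n,rect(blob(W,n,roi,5),C,.012))
b=blob(W,'brass',(180,5,345,245),5);h=cv2.approxPolyDP(b,4,True)[:,0];print('brass',h.tolist(),np.round(plane(h,C,.014)*1000,1).tolist())
S=cv2.imread('pics/scene0.png');C=cam('scene')
for n,roi in(('red',(255,175,290,205)),('pale',(200,190,240,225))): print(n,rect(blob(S,n,roi,5),C,.012))
b=blob(S,'brass',(180,170,320,260),3);h=cv2.approxPolyDP(b,3,True)[:,0];print('brass',h.tolist(),np.round(plane(h,C,.014)*1000,1).tolist())
for n,z in(('steel',.018),('wood',.078)):
    b=blob(S,n,(375,160,425,215),3);print(n,cv2.boundingRect(b),rect(b,C,z))
D=cv2.imread('pics/side0.png')
cv2.imwrite('pics/v1.png',np.hstack([cv2.resize(S[160:215,375:425],(400,440),interpolation=0),cv2.resize(D,(400,300))[:300].copy() if 0 else cv2.copyMakeBorder(cv2.resize(D,(400,300)),0,140,0,0,0)]))
E
```

```text
red [535.7  11.2  66.7  34.2 -43. ]
pale [589.3 -87.   45.2  49.3  -5.4]
brass [[238, 16], [195, 212], [337, 243], [338, 230], [214, 199], [254, 23]] [[640.8, -157.6], [694.0, 51.3], [525.0, 90.6], [524.8, 74.0], [671.2, 35.5], [624.5, -151.1]]
red [522.5  23.   54.1  50.3   3. ]
pale [589.8 -86.2  49.6  54.3  -5.2]
brass [[308, 180], [302, 178], [269, 244], [190, 214], [187, 222], [274, 255]] [[481.9, 102.4], [478.3, 87.5], [670.7, 37.1], [622.9, -153.9], [644.9, -155.3], [695.8, 52.0]]
steel (387, 184, 21, 21) [490.5 313.3  38.7  51.  -12.4]
wood (393, 172, 17, 23) [505.7 310.5  23.6  65.8 -12.2]
```

View pics/v1.png

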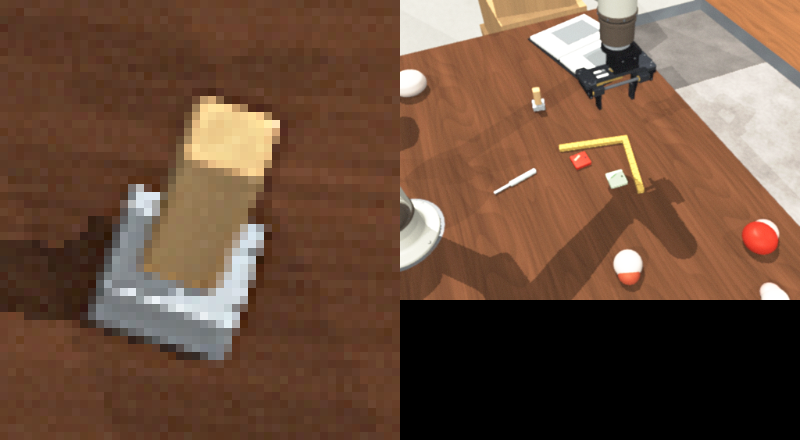

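The handle top sits at about (404,177) and the foot is tilted about -12° in yaw. The side view shows red and pale inside the L. I'll move above the pusher and look from close by.

```bash
python3 -m handwheel '[[[0,0,0,-0.039,0.016,0,0.087],[0,0,0,-0.039,0.016,0,0.087],[0,0,0,-0.039,0.016,0,0.087],[0,0,0,-0.039,0.016,0,0.087],[0,0,0,-0.039,0.016,0,0.087],[0,0,0,-0.039,0.016,0,0.087],[0,0,0,-0.039,0.016,0,0.087],[0,0,0,-0.039,0.016,0,0.087],[0,0,0,0,0,0,0.087],[0,0,0,0,0,0,0.087]]]'
python3 - <<'E'
from h import *
s=r.sense();print(s['tcp_pos'],np.round(s['ee_rot'],3).tolist())
W=cams.capture('wrist')[:,:,::-1].copy();cv2.imwrite('pics/w1.png',W)
S=cams.capture('scene')[:,:,::-1].copy();cv2.imwrite('pics/s1.png',S)
print('top from scene',plane([[404.2,177.2]],cam('scene'),.078))
C=cam('wrist',s)
m=mask(W,'wood')
for n,z in(('wood',.078),('steel',.018)):
    b=blob(W,n,(150,60,400,330),3)
    if b is not None: print(n,cv2.boundingRect(b),rect(b,C,z))
for n,z in(('red',.012),('pale',.012)):
    b=blob(S,n,(190,165,300,225),5); print(n,rect(b,cam('scene'),z), np.round(plane(cv2.approxPolyDP(b,2,True)[:,0],cam('scene'),z)*1000).tolist())
E
```

```text
time_s: 1.15
tcp_pos: [0.4963, 0.3127, 0.2221]
ee_rot: [[0.002, -1.0, -0.001], [-1.0, -0.002, -0.001], [0.001, 0.001, -1.0]]
wrist_force: [-0.0, -0.4, 0.7]
gripper_width: 1.004
gripper_force: 0.0
[0.49629645 0.31274154 0.22209828] [[0.002, -1.0, -0.001], [-1.0, -0.002, -0.001], [0.001, 0.001, -1.0]]
top from scene [[0.48612241 0.31662275]]
wood (150, 60, 250, 183) [4.754e+02 2.902e+02 2.460e+02 1.696e+02 1.000e-01]
steel (150, 244, 250, 31) [4.715e+02 4.225e+02 3.040e+02 3.940e+01 1.000e-01]
red [522.8  23.1  55.1  49.2   2.5] [[498.0, -2.0], [551.0, 2.0], [549.0, 46.0], [496.0, 46.0]]
pale [589.9 -86.7  51.9  54.6  -5.4] [[563.0, -109.0], [604.0, -114.0], [614.0, -109.0], [618.0, -64.0], [567.0, -60.0]]
```

View pics/w1.png

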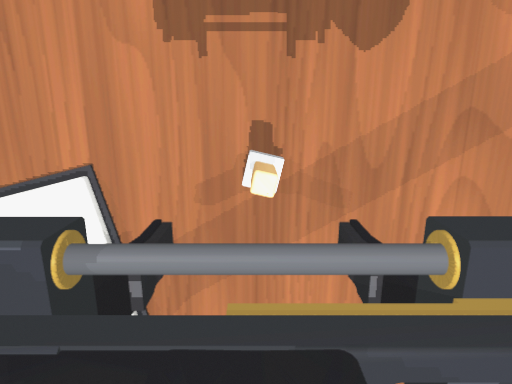

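The foot is centred near (263,170) and the handle top near (265,185), tilted slightly, almost below the TCP. I'll measure both with adapted masks.

Run:
```python
from h import *
s=r.sense();W=cv2.imread('pics/w1.png');C=cam('wrist',s)
R=W[140:205,235:295];h=cv2.cvtColor(R,cv2.COLOR_BGR2HSV)
for n,m,z in(('top',(h[...,2]>215)&(h[...,1]>60)&(h[...,1]<150),.078),('foot',(h[...,1]<60)&(h[...,2]>150),.018),('all',((h[...,1]<60)&(h[...,2]>150))|((h[...,2]>200)&(h[...,1]<150)),.018)):
    m=cv2.morphologyEx(m.astype(np.uint8)*255,cv2.MORPH_OPEN,np.ones((2,2)))
    c=max(cv2.findContours(m,0,1)[0],key=cv2.contourArea)[:,0]+[235,140];print(n,cv2.boundingRect(c),rect(c,C,z))
```

```text
top (258, 163, 20, 13) [484.1 299.9   8.8  19.4 -12.3]
foot (243, 151, 42, 47) [487.3 317.3  48.   40.8 -13.3]
all (243, 151, 42, 48) [487.4 318.   49.3  41.  -13.1]
```

```bash
python3 -m handwheel '[[[0,0,0,-0.001,0.010,0,0.087],[0,0,1.1,0,0,0,0.087],[0,0,1.1,0,0,0.03,0.087],[0,0,0,0,0,0.04,0.087],[0,0,0,0,0,0.04,0.087],[0,0,0,0,0,0.04,0.087],[0,0,0,0,0,0.03,0.087],[0,0,0,0,0,0.011,0.087],[0,0,0,0,0,0,0.087],[0,0,0,0,0,0,0.05],[0,0,0,0,0,0,0.03],[0,0,0,0,0,0,0.02]]]'
python3 -m handwheel '[[[0,0,0,0,0,0,0.015],[0,0,0,0,0,0,0.010],[0,0,0,0,0,0,0.010],[0,0,0,0,0,0,0.010]]]'
```

```text
time_s: 2.45
tcp_pos: [0.4877, 0.3138, 0.0333]
ee_rot: [[-0.228, -0.974, 0.002], [-0.974, 0.228, 0.002], [-0.003, -0.002, -1.0]]
wrist_force: [-0.7, 0.5, -0.3]
gripper_width: 0.81
gripper_force: 0.0
time_s: 2.85
tcp_pos: [0.487, 0.313, 0.0316]
ee_rot: [[-0.228, -0.974, 0.0], [-0.974, 0.228, -0.0], [0.0, -0.0, -1.0]]
wrist_force: [-0.1, -0.2, 0.4]
gripper_width: 0.447
gripper_force: 0.0
```

```bash
python3 -m handwheel '[[[0,0,0,0,0,0,0.010],[0,0,0,0,0,0,0.010],[0,0,0,0,0,0,0.010],[0,0,0,0,0,0,0.010],[0,0,0,0,0,0,0.010]]]'
```

```text
time_s: 3.35
tcp_pos: [0.4869, 0.313, 0.0314]
ee_rot: [[-0.228, -0.974, -0.0], [-0.974, 0.228, -0.0], [0.0, 0.0, -1.0]]
wrist_force: [0.4, -0.0, -0.6]
gripper_width: 0.273
gripper_force: 30.0
```

```bash
python3 -m handwheel '[[[0,0,0.2,0,0,-0.04,0.010],[0,0,0,0,0,-0.04,0.010],[0,0,0,0.0375,-0.012,0,0.010],[0,0,0,0.0375,-0.012,0,0.010],[0,0,0,0.0375,-0.012,0,0.010],[0,0,0,0.0375,-0.012,0,0.010],[0,0,0,0.0375,-0.012,0,0.010],[0,0,0,0.0375,-0.012,0,0.010],[0,0,0,0.0375,-0.012,0,0.010],[0,0,0,0.0375,-0.012,0,0.010],[0,0,0,0.0375,-0.011,0,0.010],[0,0,0,0,0,0,0.010]]]'
python3 -m handwheel '[[[0,0,0,0,0,0,0.010],[0,0,0,0,0,0,0.010]]]'
python3 - <<'E'
from h import *
s=r.sense();C=cam('wrist',s)
W=cams.capture('wrist')[:,:,::-1].copy();S=cams.capture('scene')[:,:,::-1].copy();D=cams.capture('side')[:,:,::-1].copy()
for n,i in(('w2',W),('s2',S),('d2',D)):cv2.imwrite(f'pics/{n}.png',i)
cv2.imwrite('pics/v2.png',np.hstack([cv2.resize(S[120:270,180:330],(400,400)),cv2.resize(D[120:270,240:390],(400,400))]))
print(s['tcp_pos'])
E
```

```text
time_s: 4.55
tcp_pos: [0.5055, -0.0441, 0.111]
ee_rot: [[-0.254, -0.967, -0.002], [-0.967, 0.254, -0.0], [0.001, 0.002, -1.0]]
wrist_force: [-1.2, 0.7, -2.0]
gripper_width: 0.274
gripper_force: 30.0
time_s: 4.75
tcp_pos: [0.5065, -0.0401, 0.1114]
ee_rot: [[-0.248, -0.969, -0.0], [-0.969, 0.248, 0.0], [-0.0, 0.0, -1.0]]
wrist_force: [-0.5, 0.1, -1.0]
gripper_width: 0.271
gripper_force: 30.0
[ 0.50651682 -0.0400507   0.11137024]
```

View pics/v2.png

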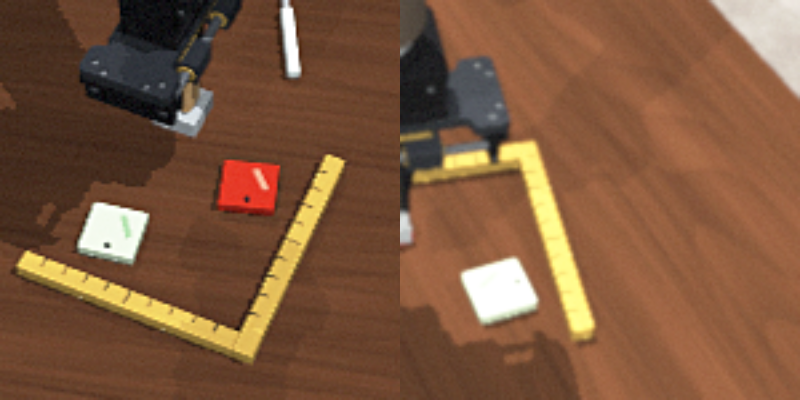

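View pics/w2.png

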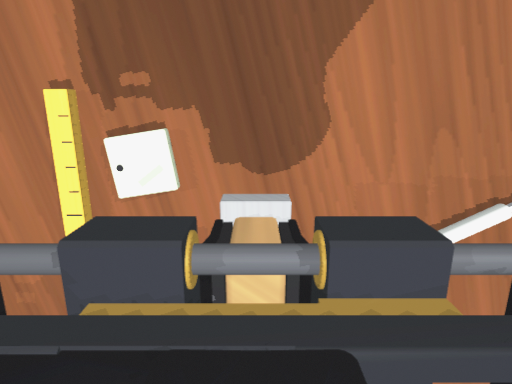

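The pusher is held upright, its outer foot edge at rows 195–203 in the wrist view. Red lies clear of it, and pale is far left. I'll compute the foot offset in the tool.

Run:
```python
from h import *
s=r.sense();W=cv2.imread('pics/w2.png');C=cam('wrist',s)
g=cv2.cvtColor(W,cv2.COLOR_BGR2GRAY);print(g[188:232,256-14].tolist(), g[198,212:298].tolist())
R=np.array(s['ee_rot']);t=np.array(s['tcp_pos'])
for px,z in(([255,195],.080),([255,203],.098),([220,195],.08),([290,195],.08)):
    p=plane([px],C,z)[0];print(px,R.T@(np.r_[p,z]-t))
A=R[:2,:2]@np.diag([-1,-1]);X=np.array([-R[0,1],-R[1,1]]);Y=np.array([-R[0,0],-R[1,0]])
S=cv2.imread('pics/s2.png');Cs=cam('scene');o=np.array([671,36.5])
for n,roi in(('red',(255,170,300,205)),('pale',(200,190,240,225))):
    q=rect(blob(S,n,roi,5),Cs,.012);d=q[:2]-o;print(n,q,'sq',d@X,d@Y)
b=blob(S,'brass',(180,170,320,260),3);h=cv2.approxPolyDP(b,3,True)[:,0];p=plane(h,Cs,.014)*1000-o;print(np.round(np.c_[p@X,p@Y]).tolist())
```

```text
[123, 121, 122, 122, 122, 131, 155, 160, 162, 161, 163, 164, 155, 207, 226, 230, 230, 230, 230, 230, 230, 230, 231, 230, 230, 230, 230, 230, 221, 174, 158, 157, 157, 157, 158, 157, 157, 158, 158, 157, 157, 157, 157, 158] [127, 125, 126, 127, 128, 130, 132, 131, 133, 145, 160, 163, 163, 163, 163, 162, 162, 162, 161, 161, 163, 162, 160, 157, 158, 158, 160, 162, 164, 163, 163, 162, 163, 162, 163, 163, 162, 161, 161, 162, 163, 163, 163, 162, 163, 162, 162, 161, 161, 161, 160, 160, 161, 162, 162, 163, 164, 165, 165, 162, 163, 162, 162, 162, 161, 162, 162, 163, 164, 165, 165, 164, 165, 164, 162, 161, 161, 154, 133, 115, 113, 110, 106, 109, 112, 113]
[255, 195] [0.01588466 0.00069576 0.03150948]
[255, 203] [0.01606785 0.00070324 0.01350947]
[220, 195] [ 0.01589597 -0.02047899  0.03150782]
[290, 195] [0.01587336 0.02187091 0.03151114]
red [522.5  22.7  54.8  50.2   1.7] sq -140.48661232469198 -50.06197848880201
pale [589.9 -86.9  51.5  54.1  -5.5] sq -48.0973538617893 -139.61165615784188
[[-200.0, 17.0], [-199.0, 2.0], [-0.0, 0.0], [0.0, -196.0], [22.0, -192.0], [20.0, 21.0]]
```

```bash
python3 -m handwheel '[[[0,0,0,0,0,0.03,0.010],[0,0,0,0,0,0.03,0.010],[0,0,0,0,0,0.015,0.010],[0,0,0,0,0,0.004,0.010],[0,0,0,0,0,0,0.010],[0,0,0,-0.004,0,0,0.010],[0,0,0,-0.004,0,0,0.010],[0,0,0,-0.004,0,0,0.010],[0,0,0,-0.004,0,0,0.010],[0,0,0,-0.004,0,0,0.010],[0,0,0,-0.004,0,0,0.010],[0,0,0,-0.004,0,0,0.010]]]'
python3 -m handwheel '[[[0,0,0,-0.003,0,0,0.010],[0,0,0,-0.003,0,0,0.010],[0,0,0,-0.003,0,0,0.010],[0,0,0,0,0,0,0.010]]]'
python3 - <<'E'
from h import *
s=r.sense();print(s['tcp_pos']);S=cams.capture('scene')[:,:,::-1].copy();D=cams.capture('side')[:,:,::-1].copy()
cv2.imwrite('pics/s3.png',S);q=rect(blob(S,'red',(240,165,310,215),5),cam('scene'),.012);d=q[:2]-[671,36.5];print(q,d@[.9686,-.2487],d@[.2487,.9686])
E
```

```text
time_s: 6.1
tcp_pos: [0.5137, -0.013, 0.0325]
ee_rot: [[-0.249, -0.969, -0.0], [-0.969, 0.249, 0.0], [0.0, 0.0, -1.0]]
wrist_force: [0.5, -0.5, -1.9]
gripper_width: 0.275
gripper_force: 30.0
time_s: 6.5
tcp_pos: [0.5162, -0.0043, 0.0326]
ee_rot: [[-0.248, -0.969, 0.0], [-0.969, 0.248, 0.0], [-0.0, -0.0, -1.0]]
wrist_force: [-0.3, 0.4, -2.0]
gripper_width: 0.273
gripper_force: 30.0
[ 0.51617292 -0.00428076  0.03258279]
[533.2  39.9  50.6  55.4 -14.5] -134.31865999999997 -30.977619999999995
```

```bash
python3 -m handwheel '[[[0,0,0,-0.002,0,0,0.010],[0,0,0,-0.001,0,0,0.010],[0,0,0,-0.001,0,0,0.010],[0,0,0,0,0,0,0.010]]]'; python3 -m handwheel '[[[0,0,0,-0.001,0,0,0.010],[0,0,0,0,0,0,0.010]]]'; python3 -m handwheel '[[[0,0,0,-0.001,0,0,0.010],[0,0,0,0,0,0,0.010]]]'
```

```text
time_s: 7.0
tcp_pos: [0.517, -0.0007, 0.0326]
ee_rot: [[-0.249, -0.969, 0.0], [-0.969, 0.249, 0.0], [-0.0, -0.0, -1.0]]
wrist_force: [0.3, 0.5, -1.7]
gripper_width: 0.271
gripper_force: 30.0
time_s: 7.2
tcp_pos: [0.5172, 0.0003, 0.0326]
ee_rot: [[-0.249, -0.969, 0.0], [-0.969, 0.249, 0.0], [-0.0, -0.0, -1.0]]
wrist_force: [-0.4, -0.1, -2.0]
gripper_width: 0.276
gripper_force: 30.0
time_s: 7.4
tcp_pos: [0.5174, 0.0012, 0.0326]
ee_rot: [[-0.249, -0.969, 0.0], [-0.969, 0.249, 0.0], [-0.0, -0.0, -1.0]]
wrist_force: [0.4, 0.0, -2.2]
gripper_width: 0.275
gripper_force: 30.0
```

```bash
for i in 1 ; do python3 -m handwheel '[[[0,0,0,-0.001,0,0,0.010],[0,0,0,0,0,0,0.010]]]'; python3 -m handwheel '[[[0,0,0,-0.001,0,0,0.010],[0,0,0,0,0,0,0.010]]]'; done | grep -E 'pos|wrist'
python3 - <<'E'
from h import *
s=r.sense();S=cams.capture('scene')[:,:,::-1].copy();q=rect(blob(S,'red',(240,165,310,215),5),cam('scene'),.012);d=q[:2]-[671,36.5];print(q,d@[.9686,-.2487],d@[.2487,.9686])
cv2.imwrite('pics/s4.png',cv2.resize(S[150:270,200:330],(650,600)))
E
```

```text
tcp_pos: [0.5177, 0.0022, 0.0326]
wrist_force: [0.1, -0.7, -2.9]
tcp_pos: [0.5179, 0.0032, 0.0325]
wrist_force: [-0.6, -0.1, -1.3]
[534.7  46.3  47.2  55.4 -13.4] -134.45743999999996 -24.405529999999995
```

View pics/s4.png

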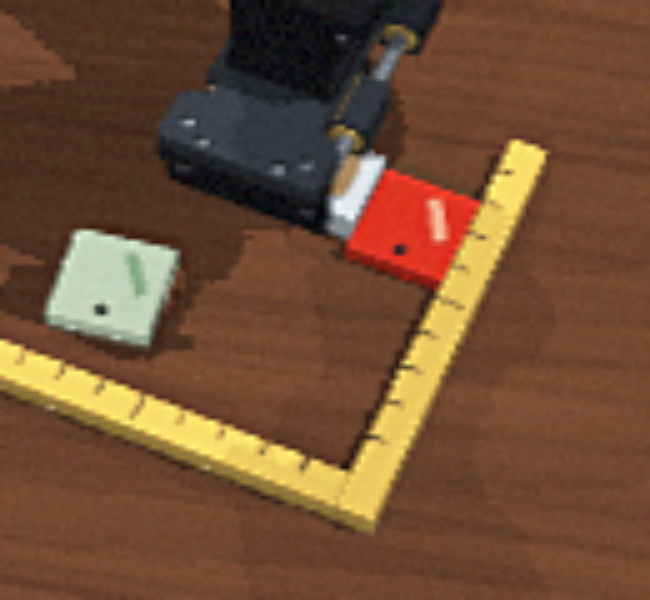

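The red blank lies flush on the right-hand arm, and pale is untouched. Next I go round to its outer side, keeping low.

```bash
python3 -m handwheel '[[[0,0,0,0.008,0,0,0.010],[0,0,0,0.010,0,0,0.010],[0,0,0,0,0.02,0,0.010],[0,0,0,0,0.02,0,0.010],[0,0,0,0,0.02,0,0.010],[0,0,0,0,0,0,0.010],[0,0,0,-0.015,0,0,0.010],[0,0,0,-0.015,0,0,0.010],[0,0,0,-0.015,0,0,0.010],[0,0,0,-0.010,0,0,0.010],[0,0,0,0,0,0,0.010],[0,0,0,0,0,0,0.010]]]' | grep -E 'pos|wrist'
python3 - <<'E'
from h import *
s=r.sense();d=np.array(s['tcp_pos'])[:2]*1000-[671,36.5];print(d@[.9686,-.2487],d@[.2487,.9686]);S=cams.capture('scene')[:,:,::-1].copy();q=rect(blob(S,'red',(240,165,310,215),5),cam('scene'),.012);d=q[:2]-[671,36.5];print(q,d@[.9686,-.2487],d@[.2487,.9686])
cv2.imwrite('pics/s5.png',cv2.resize(S[150:270,200:330],(650,600)))
E
```

```text
tcp_pos: [0.4688, 0.0542, 0.0323]
wrist_force: [-0.4, -0.7, -2.0]
-200.27488337275483 -33.18945162358773
[534.6  45.7  48.3  55.3 -13.4] -134.40507999999997 -25.01155999999999
```

View pics/s5.png

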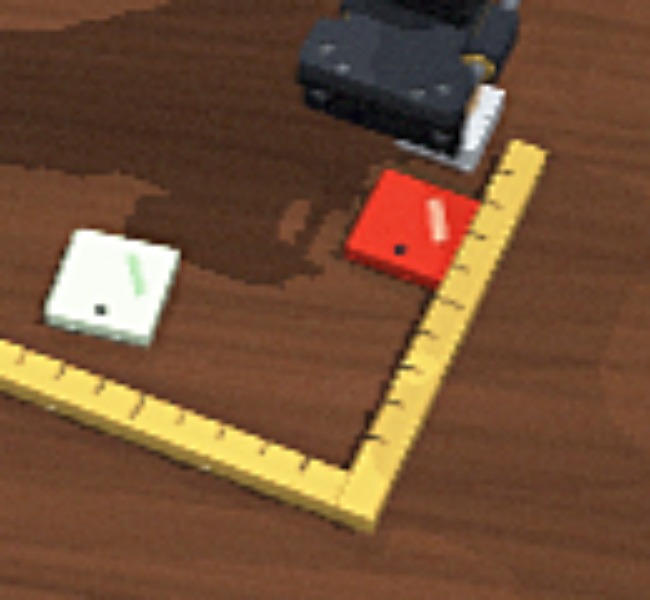

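```bash
python3 -m handwheel '[[[0,0,0,0,-0.008,0,0.010],[0,0,0,0,-0.008,0,0.010],[0,0,0,0,-0.008,0,0.010],[0,0,0,0,-0.008,0,0.010],[0,0,0,0,-0.008,0,0.010],[0,0,0,0,-0.008,0,0.010],[0,0,0,0,-0.008,0,0.010],[0,0,0,0,-0.008,0,0.010],[0,0,0,0,-0.008,0,0.010],[0,0,0,0,-0.008,0,0.010],[0,0,0,0,-0.008,0,0.010],[0,0,0,0,-0.008,0,0.010]]]' | grep -E 'pos|wrist'
python3 -m handwheel '[[[0,0,0,0,-0.006,0,0.010],[0,0,0,0,-0.006,0,0.010],[0,0,0,0,-0.005,0,0.010],[0,0,0,0,-0.005,0,0.010],[0,0,0,0,-0.004,0,0.010],[0,0,0,0,0,0,0.010]]]' | grep -E 'pos|wrist'
cat > m.py <<'E'
from h import *
import sys
s=r.sense();d=np.array(s['tcp_pos'])[:2]*1000-[671,36.5];print('tcp',d@[.9686,-.2487],d@[.2487,.9686]);S=cams.capture('scene')[:,:,::-1].copy();q=rect(blob(S,'red',(200,165,310,260),5),cam('scene'),.012);d=q[:2]-[671,36.5];print(q,d@[.9686,-.2487],d@[.2487,.9686])
cv2.imwrite(f'pics/{sys.argv[1]}.png',cv2.resize(S[150:270,200:330],(650,600)))
E
python3 m.py s6
```

```text
tcp_pos: [0.5625, 0.0298, 0.0325]
wrist_force: [-0.1, -0.3, -1.9]
tcp_pos: [0.5878, 0.0235, 0.0326]
wrist_force: [-0.1, -1.0, -1.9]
tcp -77.34385719809768 -33.31726768565176
[634.   20.8  49.3  52.  -14.7] -31.93361 -24.408920000000002
```

```bash
python3 -m handwheel '[[[0,0,0,0,-0.003,0,0.010],[0,0,0,0,-0.002,0,0.010],[0,0,0,0,-0.001,0,0.010],[0,0,0,0,0,0,0.010]]]' | grep -E 'pos|wrist'
python3 -m handwheel '[[[0,0,0,0,-0.001,0,0.010],[0,0,0,0,0,0,0.010]]]' | grep -E 'pos|wrist'
python3 -m handwheel '[[[0,0,0,0,-0.001,0,0.010],[0,0,0,0,0,0,0.010]]]' | grep -E 'pos|wrist'
python3 m.py s7
```

```text
tcp_pos: [0.5931, 0.022, 0.0326]
wrist_force: [-0.3, -0.0, -2.1]
tcp_pos: [0.594, 0.0218, 0.0325]
wrist_force: [-0.6, 0.4, -2.0]
tcp_pos: [0.595, 0.0215, 0.0326]
wrist_force: [-0.0, -0.8, -2.6]
tcp -69.90440798083335 -33.43483844732019
[638.6  19.7  49.1  49.9 -14.7] -27.204479999999975 -24.330359999999995
```

```bash
python3 -m handwheel '[[[0,0,0,0,-0.001,0,0.010],[0,0,0,0,0,0,0.010]]]' | grep -E 'pos|wrist'
python3 -m handwheel '[[[0,0,0,0,-0.001,0,0.010],[0,0,0,0,0,0,0.010]]]' | grep -E 'pos|wrist'
python3 m.py s8
```

```text
tcp_pos: [0.596, 0.0212, 0.0325]
wrist_force: [-0.6, 0.6, -1.0]
tcp_pos: [0.5966, 0.021, 0.0325]
wrist_force: [-1.1, -0.5, -1.2]
tcp -68.2010490333128 -33.563470678212646
[639.3  19.4  49.3  48.4 -14.7] -26.451850000000043 -24.446850000000012
```

View pics/s8.png

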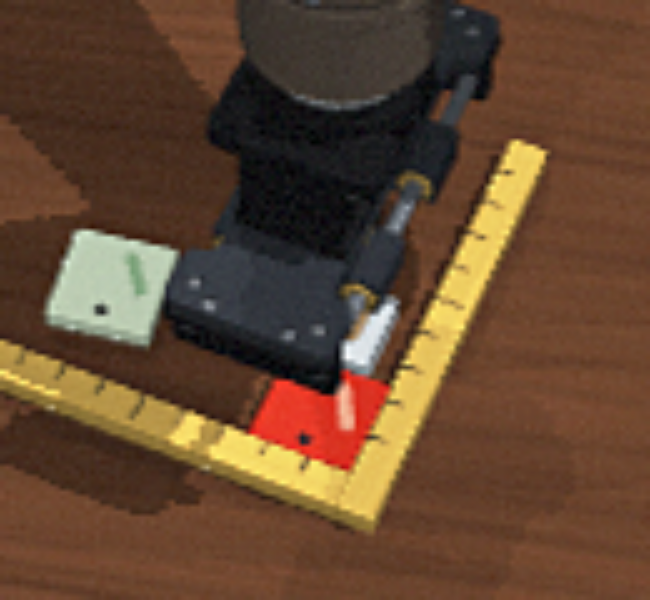

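Red sits in the corner against both arms. I'll press a little more to confirm contact by force.

```bash
python3 -m handwheel '[[[0,0,0,0,-0.001,0,0.010],[0,0,0,0,0,0,0.010]]]' | grep -E 'pos|wrist'
python3 -m handwheel '[[[0,0,0,0,-0.001,0,0.010],[0,0,0,0,0,0,0.010]]]' | grep -E 'pos|wrist'
```

```text
tcp_pos: [0.5967, 0.0208, 0.0322]
wrist_force: [-3.9, 1.7, -0.3]
tcp_pos: [0.5967, 0.0206, 0.032]
wrist_force: [-6.4, 2.2, 0.8]
```

```bash
python3 -m handwheel '[[[0,0,0,0,0.005,0,0.010],[0,0,0,0,0.015,0,0.010],[0,0,0,0,0.01,-0.02,0.010],[0,0,0,0.01,0.02,-0.01,0.010],[0,0,0,0.02,0.03,0,0.010],[0,0,0,0.02,0.03,0,0.010],[0,0,0,0.007,0.009,0,0.010],[0,0,0,0,0,0,0.010],[0,0,0,0,0,0.02,0.010],[0,0,0,0,0,0.008,0.010],[0,0,0,0,0,0.002,0.010],[0,0,0,0,0,0.001,0.010]]]' | grep -E 'pos|wrist'
python3 -m handwheel '[[[0,0,0,0,0,0,0.010],[0,0,0,0,0,0,0.010]]]'; python3 m.py s9
```

```text
tcp_pos: [0.4703, -0.0048, 0.0314]
wrist_force: [-1.4, -0.1, 2.9]
time_s: 14.05
tcp_pos: [0.4699, -0.0049, 0.0319]
ee_rot: [[-0.249, -0.969, 0.001], [-0.969, 0.249, 0.0], [-0.001, -0.001, -1.0]]
wrist_force: [-0.4, -1.2, -1.1]
gripper_width: 0.272
gripper_force: 30.0
tcp -184.48038905880352 -90.10410212952819
[639.3  19.5  49.1  48.4 -14.7] -26.476720000000043 -24.349990000000012
```

```bash
python3 -m handwheel '[[[0,0,0,0,0,0.0005,0.010],[0,0,0,0,0,0,0.026],[0,0,0,0,0,0,0.03],[0,0,0,0,0,0,0.04],[0,0,0,0,0,0,0.06],[0,0,0,0,0,0,0.087],[0,0,0,0,0,0,0.087],[0,0,0,0,0,0,0.087],[0,0,0,0,0,0,0.087],[0,0,0,0,0,0,0.087]]]'|tail -4
python3 -m handwheel '[[[0,0,0,0,0,-0.01,0.087],[0,0,0,0,0,-0.02,0.087],[0,0,0,0,0,-0.04,0.087],[0,0,0,0,0,-0.04,0.087],[0,0,0,0,0,-0.04,0.087],[0,0,0,0,0,-0.04,0.087],[0,0,0,0.04,0,0,0.087],[0,0,0,0.04,0,0,0.087],[0,0,0,0.04,0,0,0.087],[0,0,0,0.04,0,0,0.087],[0,0,0,0,0,0,0.087],[0,0,0,0,0,0,0.087]]]'|grep -E 'pos|wrist'; python3 m.py s10
```

```text
ee_rot: [[-0.249, -0.969, -0.0], [-0.969, 0.249, -0.0], [0.0, 0.0, -1.0]]
wrist_force: [0.1, -0.9, 0.2]
gripper_width: 0.902
gripper_force: 0.0
tcp_pos: [0.4291, -0.1607, 0.2216]
wrist_force: [0.1, 0.4, 0.2]
tcp -185.24770675804896 -251.2075256884527
[639.2  19.3  49.3  48.5 -15.2] -26.523839999999957 -24.56857999999999
```

View pics/s10.png

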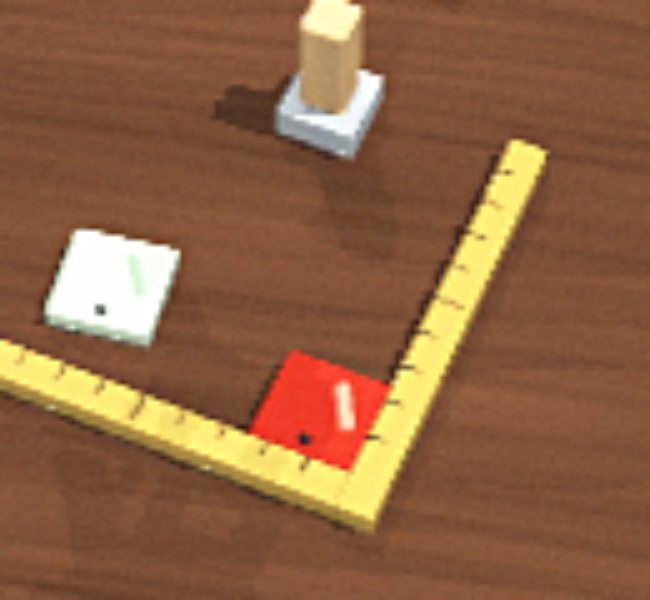

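The red blank is squarely in the corner against both arms, pale is unmoved, and the pusher stands upright and released well clear.

```bash
python3 -c "
from station import r
print(r.finish_job())"
```

```text
the job is handed in; nothing more can be done
None
```

The job is handed in: the red blank lies squarely in the corner against both arms of the square, the pale blank is where it was, and the pusher stands upright and released over 10 cm clear of the red blank.

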